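# Cover the open movements with their dust covers

## Task

Four open movements of different sizes are left on the watchmaker's bench: put over each one the clear dust cover that fits its tray, so that every cover stands flat on the tray floor, inside the rim and all round the movement's holder. Set the covers down without dropping them, and leave the loupe and the small vice where they are.

Things in the scene. Friction and masses are not known exactly. Their poses are not given: they have to be found in the camera images.
- tray_tiny: Round black tray, fixed, 66 mm across, with an open 16 mm movement (brass, steel) in a white holder disc 20 mm across at its centre. Floor 4 mm above its underside; low rim 59 mm across inside, top 7 mm above the underside; holder and movement reach 16 mm. Origin: centre of the underside, z up. It takes the 41 mm cover.
- cover_tiny: Loose clear plastic dust cover: upside-down straight round cup, 41 mm outside and 37 mm inside across the foot (light edge ring), flat top 30 mm above the foot, on it a round black knob 20 mm across, 22 mm tall (52 mm in all; 27 mm deep inside). About 35 g. Origin: centre of the open foot, z up through the knob.
- tray_small: Round black tray, fixed, 86 mm across, with an open 31 mm movement (brass, steel) in a white holder disc 40 mm across at its centre. Floor 4 mm above its underside; low rim 79 mm across inside, top 7 mm above the underside; holder and movement reach 16 mm. Origin: centre of the underside, z up. It takes the 61 mm cover.
- cover_small: Loose clear plastic dust cover: upside-down straight round cup, 61 mm outside and 57 mm inside across the foot (light edge ring), flat top 36 mm above the foot, on it a round black knob 20 mm across, 22 mm tall (58 mm in all; 33 mm deep inside). About 60 g. Origin: centre of the open foot, z up through the knob.
- tray_medium: Round black tray, fixed, 106 mm across, with an open 46 mm movement (brass, steel) in a white holder disc 60 mm across at its centre. Floor 4 mm above its underside; low rim 99 mm across inside, top 7 mm above the underside; holder and movement reach 16 mm. Origin: centre of the underside, z up. It takes the 81 mm cover.
- cover_medium: Loose clear plastic dust cover: upside-down straight round cup, 81 mm outside and 77 mm inside across the foot (light edge ring), flat top 42 mm above the foot, on it a round black knob 20 mm across, 22 mm tall (64 mm in all; 39 mm deep inside). About 95 g. Origin: centre of the open foot, z up through the knob.
- tray_large: Round black tray, fixed, 126 mm across, with an open 64 mm movement (brass, steel) in a white holder disc 80 mm across at its centre. Floor 4 mm above its underside; low rim 119 mm across inside, top 7 mm above the underside; holder and movement reach 16 mm. Origin: centre of the underside, z up. It takes the 101 mm cover.
- cover_large: Loose clear plastic dust cover: upside-down straight round cup, 101 mm outside and 97 mm inside across the foot (light edge ring), flat top 48 mm above the foot, on it a round black knob 20 mm across, 22 mm tall (70 mm in all; 45 mm deep inside). About 140 g. Origin: centre of the open foot, z up through the knob.
- loupe: Watchmaker's eye loupe, loose bystander: black truncated cone standing wide end down, 34 mm across the foot, 25 mm at the top, 30 mm tall. Origin: centre of the foot, z up. Not part of the job.
- vice: Small aluminium watch-case vice, loose bystander: block 62 x 36 mm, two jaws with white pins (30 mm tall in all), black screw knob at its +x end, reaching 44 mm from the middle. Origin: centre of the underside, z up. Not part of the job.
Mind the look-alikes: they are no part of the job. What is shaped like the cover_large but orange or red is not meant.

How it is judged:
At the end, for the whole second after the job is handed in: All four covers stand on their own trays (tiny on tiny, small on small, medium on medium, large on large): centre within 10 mm of the tray's centre, foot on the tray floor (1 to 6.5 mm above the tray's underside), upright within 0.05 rad, released and at rest (horizontal distance between cover_tiny and tray_tiny below 0.01 m and z of cover_tiny in the frame of tray_tiny between 0.001 and 0.0065 m and angle between each of cover_tiny, cover_small, cover_medium, cover_large's own z axis and vertical below 0.05 rad and linear speed of each of cover_tiny, cover_small, cover_medium, cover_large below 0.02 m/s and angular speed of each of cover_tiny, cover_small, cover_medium, cover_large below 0.2 rad/s and horizontal distance between cover_small and tray_small below 0.01 m and z of cover_small in the frame of tray_small between 0.001 and 0.0065 m and horizontal distance between cover_medium and tray_medium below 0.01 m and z of cover_medium in the frame of tray_medium between 0.001 and 0.0065 m and horizontal distance between cover_large and tray_large below 0.01 m and z of cover_large in the frame of tray_large between 0.001 and 0.0065 m); the robot touches nothing.
It fails at once if a cover is dropped (falls freely by more than about 15 mm: faster than 0.55 m/s with nothing of the robot touching it) ((linear speed of cover_tiny above 0.55 m/s and contact force between cover_tiny and the arm below 0.01 N and contact force between cover_tiny and the fingers below 0.01 N) or (linear speed of cover_small above 0.55 m/s and contact force between cover_small and the arm below 0.01 N and contact force between cover_small and the fingers below 0.01 N) or (linear speed of cover_medium above 0.55 m/s and contact force between cover_medium and the arm below 0.01 N and contact force between cover_medium and the fingers below 0.01 N) or (linear speed of cover_large above 0.55 m/s and contact force between cover_large and the arm below 0.01 N and contact force between cover_large and the fingers below 0.01 N)).
It fails at once if the loupe is pushed more than 20 mm or tipped over (distance of loupe from where it was at the start of the episode above 0.02 m or angle between loupe's own z axis and vertical above 0.5 rad).
It fails at once if the vice is pushed more than 20 mm or tipped over (distance of vice from where it was at the start of the episode above 0.02 m or angle between vice's own z axis and vertical above 0.5 rad).
It also fails if it takes over 112 s, if anything falls off the work surface, if the arm or the gripper's body presses on something with over 40 N, if the wrist force passes 120 N, or if a joint passes its speed limit or range.

## Robot

A 6-joint arm with a two-finger parallel gripper is mounted at the origin on the work surface. World frame = base frame: x ahead of the robot, y to its left, z up, the work surface at z = 0. Lengths are in m, angles in rad, forces in N, time in s.
With the tool pointing down it reaches from about 0.375 to 0.825 m from the base axis. Payload 5.5 kg.
Tool frame: the origin (TCP) lies at the very end of the fingers, on their centre line; the grasp point (between the pads) lies 19 mm behind it; z points along the fingers, y is the line along which they close (so a half turn about z gives the same grasp; the last joint's range is limited). The gripper opens to 85 mm and grips with 20 to 120 N. Pads are 22 mm wide; open, the fingers measure 114 mm over their backs; the gripper's body (76 mm by 85 mm) begins 54 mm behind the grasp point. The pads swing forward as they close: fully open they stand 13 mm farther back than shut.
Start: joints at [1.313, 0.314, -0.047, 1.21, 0, 1.571], TCP at [0.153, 0.58, 0.231] pointing down, gripper open.
Joint ranges: [-2.67, 2.67], [-0.69, 1.73], [-1.03, 1.25], [-2.08, 2.16], [-1.42, 1.45], [-3.14, 3.14]. Speed limits (rad/s): [2.39, 2.39, 3.01, 3.14, 3.14, 3.14].

## Interface

Orientations are given as a unit quaternion [w, x, y, z].
In Python, from workcell import arm gives the robot as it stands.
- The arm moves only by the tool arm_command, never from a script. Its argument "deltas" is one flat list of numbers, 7 for each row, row after row: the finger opening in mm, from 0 to 85.4, then the shift along the tool's x, y, z in mm, then the turn, a rotation vector about the tool's x, y, z in rad. In form: [claw, dx, dy, dz, ax, ay, az, claw, dx, dy, dz, ax, ay, az, ...]. A call has 1 to 20 rows; each row shifts and turns the commanded pose from where the row before left it, along the tool's axes as they then stand; what a row does not reach is not made up. A row lasts 1/10 s, in which the tool goes at most 50 mm and 8.59 degrees, less where a joint would pass 70% of its speed; a pose out of reach is approached as far as the arm can. A call with a gripper value outside its range is refused whole. The fingers move at their own pace and stop on an object; "newtons" is the grip in N (left out, the last holds). Time passes only in rows, so rows that do not move let the fingers close. It gives the time, the measured TCP pose, the force, the opening and the grip force at its end, in the units of the state.
- arm.sense(): the state, without advancing time (a new reading comes with each control period).
- arm.capture(name): name is "side" or "top"; returns a dict with "frame" (420x560x3 uint8, blue, green, red), "fovy" (degrees; the focal length in pixels is half the picture's height over the tangent of half this angle, whatever the lens; pixels are square), "cx", "cy" (the principal point, pixels), "k1" (the pictures are not rectified: a ray, as slopes to the right and down, at radius r is drawn at 1 + k1 r^2 times it, then the intrinsics apply), "extrinsics" (4x4, takes a point from world to camera coordinates). Camera axes: x right, y down, z forward; pixel columns grow to the right and rows downward; lengths in m; the calibration is good to about 2 mm. A picture is of the moment at which its call begins. There is no depth.
- arm.hand_in(): hands the job in; it is judged then, once.
The state is a dict: "clock": time; "joint_pos": joint angles; "qd": joint speeds; "tau": joint torques, N m; "tcp_pos": TCP position; "eef_rot": TCP orientation; "force": force on the tool from outside, world axes, zero at the start; "torque": the same for the moment, N m; "opening": finger opening in m; "gripper_force": force on a finger pad.
Only numpy, scipy, OpenCV 4.12 (cv2) and the standard library are available. Lean on these libraries where they do the work, as an engineer would, in place of code of your own. Each camera call takes 0.05 s, during which the arm holds its last target. There are 200 camera calls.

## Working session

There is one attempt and no reset: what is moved stays moved. The work goes in short steps, Python scripts to look and compute and a tool call to move; the robot and the scene stay as the last step left them, time stands still between calls to the robot, and variables do not carry over. Pictures are saved under pics/ and viewed, at most 14 in all, crops included, and the job is handed in when it is done.

Besides the shell and the picture viewer there is one more tool, called after "Emit:" by a JSON object that holds its "fn" and its "kwargs". arm_command: Moves the arm, as the interface text tells. Its arguments: {"type":"object","properties":{"deltas":{"type":"array"},"newtons":{"type":"number"}},"required":["deltas"]}

```bash
mkdir -p pics; ls
python3 - <<'E'
from workcell import arm
import cv2
for n in("top","side"):
    c=arm.capture(n); cv2.imwrite(f"pics/{n}0.png",c["frame"]); print(n,c["fovy"],c["cx"],c["cy"],c["k1"],c["extrinsics"].tolist() if hasattr(c["extrinsics"],'tolist') else c["extrinsics"])
s=arm.sense(); print(s)
E
```

```text
pics
top 55.99678678997002 279.52202853663573 207.32335083150437 -0.06857571025481218 [[-0.0128503544299401, -0.9997642362021173, 0.017502582730038456, -0.054694148654603585], [-0.9949980912750112, 0.011051013477339689, -0.0992807809206213, 0.5612267101619378], [0.0990639528290168, -0.018690829631682445, -0.9949055161861199, 1.018946861151614], [0.0, 0.0, 0.0, 1.0]]
side 42.744784114073944 282.70652835919356 209.05876634844364 -0.10777354335823652 [[0.6786396791847705, -0.7344701594699293, -0.0013306705859168976, -0.3941054391982763], [-0.5134485351781682, -0.47312188946047506, -0.7159094072833122, 0.28952604788027375], [0.5251845271515382, 0.48652776134725, -0.6981919147906599, 1.1239422379806285], [0.0, 0.0, 0.0, 1.0]]
{'clock': 0.1, 'joint_pos': array([ 1.31298996e+00,  3.14186312e-01, -4.80033817e-02,  1.21023027e+00,
       -1.89570903e-05,  1.57083399e+00]), 'qd': array([-0.00074791, -0.00010353,  0.0022833 , -0.00099402, -0.00174198,
        0.00029021]), 'tau': array([-6.78852357e-04, -5.40765917e+01,  3.40541017e+01,  1.12505240e-02,
       -3.71123053e-05, -4.16908279e-06]), 'tcp_pos': array([0.15284187, 0.57963759, 0.23049157]), 'eef_rot': array([-9.49415085e-05,  1.28565125e-01,  9.91700736e-01, -8.06304733e-04]), 'force': array([ 0.44667072, -0.49294842, -0.20427973]), 'torque': array([-0.04878752,  0.04524247,  0.0031183 ]), 'gripper_force': 0.0, 'opening': 0.08579728766833179}
```

View pics/top0.png

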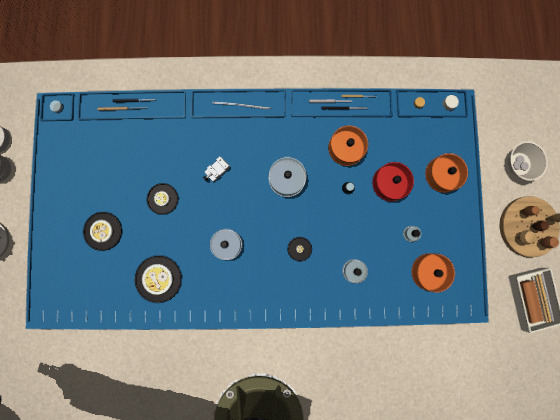

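View pics/side0.png

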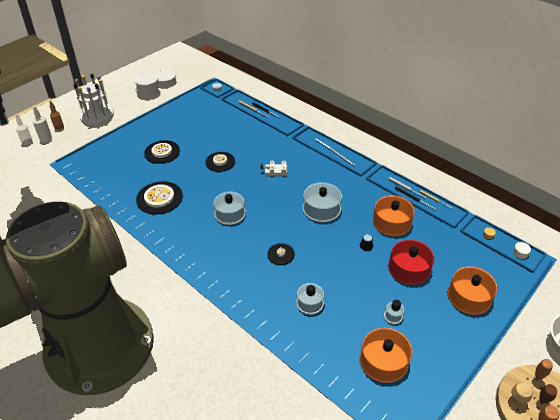

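The top view shows four black trays: large (158,279), medium (102,231), small (162,198) and tiny (300,248). The clear covers are large (287,177), medium (226,244), small (355,271) and tiny (412,234). The loupe is at (348,187) and the vice at (216,169). The orange and red covers are decoys, and the side view agrees.

```bash
cat > h.py <<'E'
from workcell import arm
import cv2, numpy as np
def cam(n):
    c=arm.capture(n); f=c["frame"].shape[0]/2/np.tan(np.radians(c["fovy"]/2))
    c["K"]=np.array([[f,0,c["cx"]],[0,f,c["cy"]],[0,0,1]]); c["D"]=np.array([c["k1"],0,0,0,0.]); c["E"]=np.array(c["extrinsics"]); return c
def proj(c,P):
    return cv2.projectPoints(np.array(P,float).reshape(-1,3),cv2.Rodrigues(c["E"][:3,:3])[0],c["E"][:3,3],c["K"],c["D"])[0][:,0]
def back(c,uv,z):
    d=np.append(cv2.undistortPoints(np.array([[uv]],float),c["K"],c["D"])[0,0],1); R=c["E"][:3,:3]; o=-R.T@c["E"][:3,3]; d=R.T@d
    return (o+d*(z-o[2])/d[2])[:2]
def ring(x,y,z,r):
    a=np.linspace(0,2*np.pi,60); return np.c_[x+r*np.cos(a),y+r*np.sin(a),0*a+z]
def hull_mask(c,rings):
    m=np.zeros(c["frame"].shape[:2],np.uint8); p=proj(c,np.vstack(rings)); cv2.fillConvexPoly(m,cv2.convexHull(np.rint(p).astype(np.int32)),1); return m
def blob(c,uv,win,th,wh=None):
    """dark blob nearest uv: hull centroid"""
    m=(c["frame"].max(2)<th).astype(np.uint8); n,l,s,ce=cv2.connectedComponentsWithStats(m,connectivity=8)
    k=min(range(1,n),key=lambda i:(np.hypot(*(ce[i]-uv)) if s[i,4]>win else 1e9))
    h=cv2.convexHull(np.argwhere(l==k)[:,::-1].astype(np.int32)); M=cv2.moments(h)
    return np.array([M["m10"]/M["m00"],M["m01"]/M["m00"]]),M["m00"]
E
python3 - <<'E'
from h import *
ct,cs=cam("top"),cam("side")
tr={"large":((158,279),(159,197),.063),"medium":((102,231),(162,152),.053),"small":((162,198),(220,161),.043),"tiny":((300,248),(281,254),.033)}
co={"large":((287,175),(323,187),.070),"medium":((225,244),(229,198),.064),"small":((355,271),(311,291),.058),"tiny":((415,233),(396,304),.052)}
for k,(a,b,r) in tr.items():
    for c,uv in((ct,a),(cs,b)):
        p,A=blob(c,uv,150,75); q=back(c,p,.0045); print("tray",k,p.round(1),A,"model",cv2.contourArea(cv2.convexHull(proj(c,np.vstack([ring(*q,.007,r),ring(*q,0,r)])).astype(np.float32))).__round__(),q.round(4))
for k,(a,b,h) in co.items():
    for c,uv in((ct,a),(cs,b)):
        p,A=blob(c,uv,12,75); q=back(c,p,h-.011); print("cover",k,p.round(1),A,"model",cv2.contourArea(cv2.convexHull(proj(c,np.vstack([ring(*q,h,.01),ring(*q,h-.022,.01)])).astype(np.float32))).__round__(),q.round(4))
E
```

```text
tray large [158.  278.8] 1707.0 model 1775 [0.3745 0.2656]
tray large [159.  197.7] 1138.5 model 1234 [0.3735 0.2651]
tray medium [102.3 230.9] 1162.5 model 1211 [0.5039 0.42  ]
tray medium [161.8 151.6] 617.5 model 674 [0.5039 0.4203]
tray small [162.2 198.4] 744.0 model 795 [0.5909 0.2571]
tray small [219.8 161.5] 432.5 model 489 [0.59   0.2572]
tray tiny [299.3 248.5] 438.0 model 477 [ 0.4509 -0.1138]
tray tiny [280.8 254. ] 429.5 model 490 [ 0.4503 -0.114 ]
cover large [287.3 174.1] 35.0 model 58 [ 0.644  -0.0823]
cover large [322.6 191.5] 50.0 model 81 [ 0.6444 -0.0813]
cover medium [224.1 244. ] 33.0 model 56 [0.4652 0.0825]
cover medium [228.2 198.4] 46.0 model 82 [0.4658 0.0838]
cover small [357.1 271.5] 33.5 model 62 [ 0.3898 -0.2593]
cover small [310.3 290. ] 64.5 model 108 [ 0.3908 -0.2577]
cover tiny [415.3 233. ] 40.5 model 67 [ 0.4872 -0.4188]
cover tiny [395.9 304.9] 68.0 model 113 [ 0.4887 -0.4177]
```

Both cameras agree to within about 1.5 mm, and the blob sizes match the models. First I square the tool to the world axes and go above the medium cover.

Emit:
{"fn": "arm_command", "kwargs": {"deltas": [45,0,0,0,0,0,-0.129,45,0,0,0,0,0,-0.129,45,-20,-31,0,0,0,0,45,-20,-31,0,0,0,0,45,-20,-31,0,0,0,0,45,-20,-31,0,0,0,0,45,-20,-31,0,0,0,0,45,-20,-31,0,0,0,0,45,-20,-31,0,0,0,0,45,-20,-31,0,0,0,0,45,-20,-31,5,0,0,0,45,-20,-31,5,0,0,0,45,-20,-31,5,0,0,0,45,-20,-31,5,0,0,0,45,-20,-31,5,0,0,0,45,-20,-31,5,0,0,0,45,-20,-31,5,0,0,0,45,-13,-31,5,0,0,0,45,0,0,5,0,0,0,45,0,0,5,0,0,0], "newtons": 40}}

```text
clock: 2.2
tcp_pos: [0.466, 0.0838, 0.1809]
eef_rot: [-0.0, 0.001, 1.0, 0.0]
force: [-0.8, 0.0, -0.5]
opening: 0.0452
gripper_force: 0.0
```

Emit:
{"fn": "arm_command", "kwargs": {"deltas": [45,0,0,25,0,0,0,45,0,0,25,0,0,0,45,0,0,25,0,0,0,45,0,0,20,0,0,0,45,0,0,15,0,0,0,45,0,0,13,0,0,0,45,0,0,8,0,0,0,45,0,0,5,0,0,0,30,0,0,0,0,0,0,10,0,0,0,0,0,0,10,0,0,0,0,0,0,10,0,0,0,0,0,0,10,0,0,0,0,0,0,10,0,0,0,0,0,0], "newtons": 40}}

```text
clock: 3.6
tcp_pos: [0.4665, 0.0844, 0.0458]
eef_rot: [0.0, -0.0, 1.0, 0.0]
force: [-0.9, 0.7, 3.4]
opening: 0.0186
gripper_force: 39.4
```

Emit:
{"fn": "arm_command", "kwargs": {"deltas": [10,0,0,-3,0,0,0,10,0,0,-7,0,0,0,10,0,0,-10,0,0,0,10,0,0,-15,0,0,0,10,0,0,-15,0,0,0,10,0,0,-10,0,0,0,10,0,0,0,0,0,0]}}

```text
clock: 4.3
tcp_pos: [0.4674, 0.0844, 0.1071]
eef_rot: [0.002, -0.0, 1.0, 0.0]
force: [0.5, -0.3, -0.9]
opening: 0.0185
gripper_force: 39.1
```

Run:
```python
from h import *
c=cam("side"); u=proj(c,[.466,.084,.08])[0].astype(int); f=c["frame"][max(0,u[1]-80):u[1]+80,max(0,u[0]-100):u[0]+100]
cv2.imwrite("pics/m1.png",cv2.resize(f,None,fx=3,fy=3)); print(u)
```

```text
[227 190]
```

View pics/m1.png

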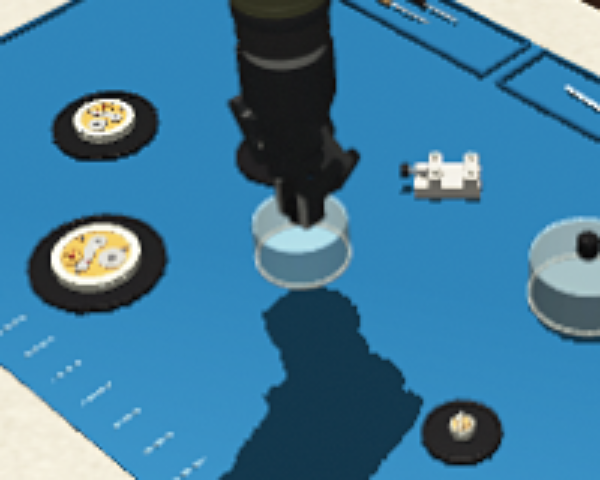

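The picture shows the medium cover hanging level from the gripper at crop (300,240). I carry it over to its tray.

Emit:
{"fn": "arm_command", "kwargs": {"deltas": [10,-2,10,0,0,0,0,10,-2,18,0,0,0,0,10,-3,26,0,0,0,0,10,-3,28,0,0,0,0,10,-3,28,0,0,0,0,10,-3,28,0,0,0,0,10,-3,28,0,0,0,0,10,-3,28,0,0,0,0,10,-3,28,0,0,0,0,10,-3,28,0,0,0,0,10,-3,28,0,0,0,0,10,-3,28,0,0,0,0,10,-2,20,0,0,0,0,10,-1,10,0,0,0,0,10,0,0,0,0,0,0,10,0,0,0,0,0,0]}}

```text
clock: 5.95
tcp_pos: [0.5024, 0.4195, 0.1045]
eef_rot: [-0.001, -0.0, 1.0, -0.001]
force: [-0.2, -0.8, -1.1]
opening: 0.0183
gripper_force: 39.2
```

Emit:
{"fn": "arm_command", "kwargs": {"deltas": [10,-2,0,12,0,0,0,10,0,0,12,0,0,0,10,0,0,10,0,0,0,10,0,0,8,0,0,0,10,0,0,5,0,0,0,10,0,0,3,0,0,0,10,0,0,2,0,0,0,10,0,0,1,0,0,0,10,0,0,1,0,0,0,10,0,0,0,0,0,0]}}

```text
clock: 6.95
tcp_pos: [0.5051, 0.4204, 0.0515]
eef_rot: [0.0, -0.0, 1.0, 0.0]
force: [0.7, -0.5, -1.1]
opening: 0.0183
gripper_force: 39.2
```

Emit:
{"fn": "arm_command", "kwargs": {"deltas": [10,0,0,1,0,0,0,10,0,0,0.7,0,0,0,10,0,0,0.3,0,0,0,10,0,0,0,0,0,0]}}

```text
clock: 7.35
tcp_pos: [0.5051, 0.4203, 0.0498]
eef_rot: [0.0, -0.0, 1.0, 0.0]
force: [-1.6, -0.6, 3.1]
opening: 0.0185
gripper_force: 39.7
```

Emit:
{"fn": "arm_command", "kwargs": {"deltas": [30,0,0,0,0,0,0,45,0,0,0,0,0,0,45,0,0,0,0,0,0,45,0,0,-5,0,0,0,45,0,0,-15,0,0,0,45,0,0,-25,0,0,0,45,0,0,-30,0,0,0,45,0,0,-25,0,0,0]}}

```text
clock: 8.15
tcp_pos: [0.5055, 0.4206, 0.1523]
eef_rot: [0.001, -0.0, 1.0, 0.001]
force: [0.5, -0.1, -0.1]
opening: 0.0448
gripper_force: 0.0
```

Emit:
{"fn": "arm_command", "kwargs": {"deltas": [45,-5,-18,0,0,0,0,45,-8,-30,0,0,0,0,45,-9,-32,0,0,0,0,45,-9,-32,0,0,0,0,45,-9,-32,0,0,0,0,45,-9,-32,0,0,0,0,45,-9,-32,0,0,0,0,45,-9,-32,0,0,0,0,45,-9,-32,0,0,0,0,45,-9,-32,0,0,0,0,45,-9,-32,0,0,0,0,45,-9,-32,0,0,0,0,45,-9,-32,0,0,0,0,45,-9,-32,0,0,0,0,45,-9,-32,0,0,0,0,45,-6,-25,0,0,0,0,45,-3,-13,0,0,0,0,45,0,0,0,0,0,0,45,0,0,0,0,0,0]}}

```text
clock: 10.05
tcp_pos: [0.6436, -0.0812, 0.1492]
eef_rot: [-0.0, -0.0, 1.0, 0.0]
force: [-0.8, -0.6, 0.4]
opening: 0.0453
gripper_force: 0.0
```

Run:
```python
from h import *
c=cam("side"); u=proj(c,[.5,.42,.03])[0].astype(int); f=c["frame"][max(0,u[1]-70):u[1]+90,max(0,u[0]-100):u[0]+100]
cv2.imwrite("pics/m2.png",cv2.resize(f,None,fx=3,fy=3)); print(u)
p,A=blob(c,proj(c,[.505,.42,.057])[0],12,75); print(p,back(c,p,.057))
```

```text
[159 145]
[158.83333333 136.85470085] [0.50542682 0.42302551]
```

View pics/m2.png

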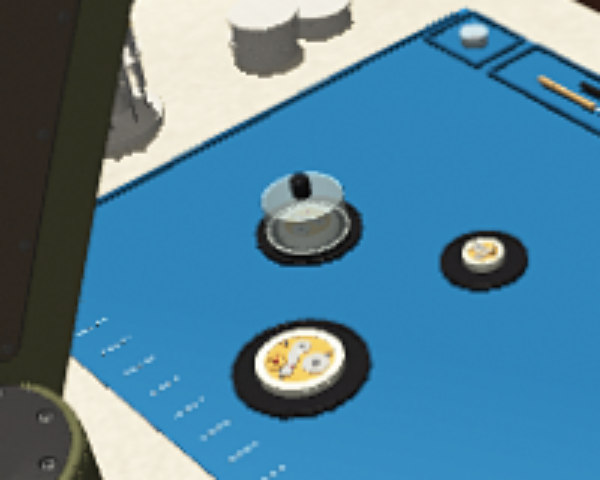

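The medium cover stands centred on its tray at crop (305,220). Next is the large one: down and grip.

Emit:
{"fn": "arm_command", "kwargs": {"deltas": [45,0,0,20,0,0,0,45,0,0,20,0,0,0,45,0,0,20,0,0,0,45,0,0,15,0,0,0,45,0,0,10,0,0,0,45,0,0,8,0,0,0,45,0,0,5,0,0,0,30,0,0,0,0,0,0,10,0,0,0,0,0,0,10,0,0,0,0,0,0,10,0,0,0,0,0,0,10,0,0,0,0,0,0], "newtons": 45}}

```text
clock: 11.3
tcp_pos: [0.6446, -0.0819, 0.0519]
eef_rot: [0.001, -0.0, 1.0, -0.0]
force: [0.2, -0.4, 1.5]
opening: 0.0183
gripper_force: 44.0
```

Emit:
{"fn": "arm_command", "kwargs": {"deltas": [10,0,0,-3,0,0,0,10,0,0,-7,0,0,0,10,0,0,-12,0,0,0,10,0,0,-15,0,0,0,10,0,0,-15,0,0,0,10,0,0,-8,0,0,0,10,0,0,0,0,0,0]}}

```text
clock: 12.0
tcp_pos: [0.6455, -0.0819, 0.1137]
eef_rot: [0.002, -0.0, 1.0, -0.0]
force: [0.6, 0.3, -1.1]
opening: 0.0182
gripper_force: 44.0
```

Emit:
{"fn": "arm_command", "kwargs": {"deltas": [10,6,8,0,0,0,0,10,12,15,0,0,0,0,10,17,22,0,0,0,0,10,17,22,0,0,0,0,10,17,22,0,0,0,0,10,17,22,0,0,0,0,10,17,22,0,0,0,0,10,17,22,0,0,0,0,10,17,22,0,0,0,0,10,17,22,0,0,0,0,10,17,22,0,0,0,0,10,17,22,0,0,0,0,10,17,22,0,0,0,0,10,17,22,0,0,0,0,10,17,22,0,0,0,0,10,17,20,0,0,0,0,10,10,12,0,0,0,0,10,5,6,0,0,0,0,10,0,0,0,0,0,0,10,0,0,0,0,0,0]}}

```text
clock: 14.0
tcp_pos: [0.373, 0.2648, 0.111]
eef_rot: [-0.0, -0.0, 1.0, -0.0]
force: [0.3, -0.2, -1.1]
opening: 0.0181
gripper_force: 44.1
```

Emit:
{"fn": "arm_command", "kwargs": {"deltas": [10,-1,1,12,0,0,0,10,0,0,12,0,0,0,10,0,0,10,0,0,0,10,0,0,8,0,0,0,10,0,0,5,0,0,0,10,0,0,3,0,0,0,10,0,0,2,0,0,0,10,0,0,1,0,0,0,10,0,0,1,0,0,0,10,0,0,0,0,0,0]}}

```text
clock: 15.0
tcp_pos: [0.3742, 0.2663, 0.0575]
eef_rot: [0.0, -0.0, 1.0, 0.0]
force: [-0.2, -1.0, -1.1]
opening: 0.0184
gripper_force: 44.1
```

Emit:
{"fn": "arm_command", "kwargs": {"deltas": [10,0,0,1,0,0,0,10,0,0,0.7,0,0,0,10,0,0,0,0,0,0]}}

```text
clock: 15.3
tcp_pos: [0.3742, 0.2663, 0.0558]
eef_rot: [0.0, -0.0, 1.0, 0.0]
force: [-0.6, -0.6, 1.2]
opening: 0.018
gripper_force: 44.5
```

Emit:
{"fn": "arm_command", "kwargs": {"deltas": [30,0,0,0,0,0,0,45,0,0,0,0,0,0,45,0,0,0,0,0,0,45,0,0,-5,0,0,0,45,0,0,-15,0,0,0,45,0,0,-25,0,0,0,45,0,0,-30,0,0,0,45,0,0,-25,0,0,0]}}

```text
clock: 16.1
tcp_pos: [0.3741, 0.2663, 0.1573]
eef_rot: [0.0, -0.0, 1.0, 0.0]
force: [0.7, 0.1, -0.8]
opening: 0.0449
gripper_force: 0.0
```

Emit:
{"fn": "arm_command", "kwargs": {"deltas": [45,-5,-15,0,0,0,0,45,-10,-28,0,0,0,0,45,-10,-30,0,0,0,0,45,-10,-30,0,0,0,0,45,-10,-30,0,0,0,0,45,-10,-30,0,0,0,0,45,-10,-30,0,0,0,0,45,-10,-30,0,0,0,0,45,-10,-30,0,0,0,0,45,0,-30,0,0,0,0,45,8,-30,0,0,0,0,45,8,-30,0,0,0,0,45,8,-30,0,0,0,0,45,8,-30,0,0,0,0,45,8,-30,0,0,0,0,45,8,-30,0,0,0,0,45,8,-30,0,0,0,0,45,8,-20,0,0,0,0,45,5,-11,0,0,0,0,45,0,0,0,0,0,0]}}

```text
clock: 18.1
tcp_pos: [0.3897, -0.2586, 0.1558]
eef_rot: [0.0, 0.001, 1.0, -0.0]
force: [-0.6, 0.0, 0.3]
opening: 0.0452
gripper_force: 0.0
```

Run:
```python
from h import *
print(arm.sense()["tcp_pos"])
c=cam("side"); f=c["frame"][60:290,60:340]
cv2.imwrite("pics/l2.png",cv2.resize(f,None,fx=2.6,fy=2.6))
p,A=blob(c,proj(c,[.374,.266,.063])[0],12,75); print(p,A,back(c,p,.063))
```

```text
[ 0.38970407 -0.25862006  0.15576293]
[154.41218638 180.8172043 ] 46.5 [0.37321332 0.26912535]
```

View pics/l2.png

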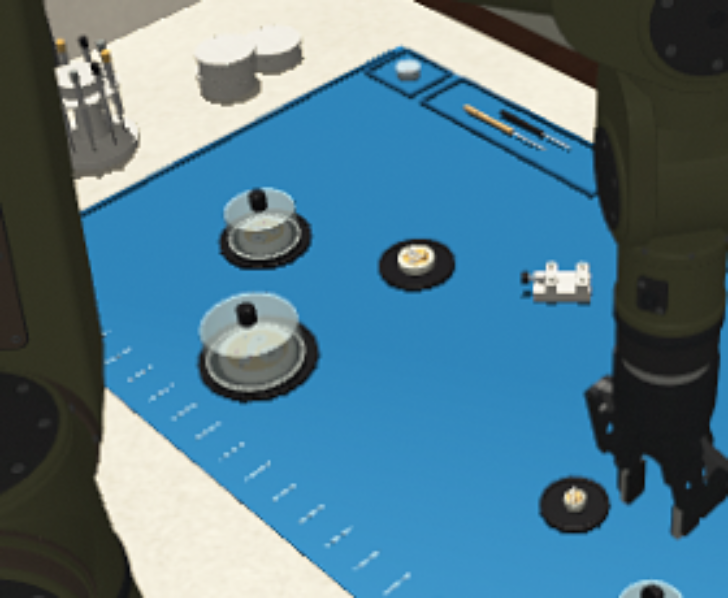

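Both are inside their rims: medium at crop (262,230), large at (255,350). Now the small cover.

Emit:
{"fn": "arm_command", "kwargs": {"deltas": [45,0,0,20,0,0,0,45,0,0,25,0,0,0,45,0,0,25,0,0,0,45,0,0,20,0,0,0,45,0,0,12,0,0,0,45,0,0,9,0,0,0,45,0,0,5,0,0,0,30,0,0,0,0,0,0,10,0,0,0,0,0,0,10,0,0,0,0,0,0,10,0,0,0,0,0,0,10,0,0,0,0,0,0], "newtons": 40}}

```text
clock: 19.35
tcp_pos: [0.3907, -0.2582, 0.0403]
eef_rot: [0.001, -0.0, 1.0, -0.0]
force: [-0.3, -0.7, 4.4]
opening: 0.0185
gripper_force: 39.2
```

Emit:
{"fn": "arm_command", "kwargs": {"deltas": [10,0,0,-3,0,0,0,10,0,0,-7,0,0,0,10,0,0,-12,0,0,0,10,0,0,-15,0,0,0,10,0,0,-15,0,0,0,10,0,0,-8,0,0,0,10,0,0,0,0,0,0]}}

```text
clock: 20.05
tcp_pos: [0.3912, -0.2585, 0.1012]
eef_rot: [0.001, -0.0, 1.0, -0.001]
force: [-0.1, -0.3, -0.9]
opening: 0.0188
gripper_force: 39.1
```

Emit:
{"fn": "arm_command", "kwargs": {"deltas": [10,-4,10,0,0,0,0,10,-8,20,0,0,0,0,10,-12,30,0,0,0,0,10,-12,30,0,0,0,0,10,-12,30,0,0,0,0,10,-12,30,0,0,0,0,10,-12,30,0,0,0,0,10,-12,30,0,0,0,0,10,-12,30,0,0,0,0,10,-12,30,0,0,0,0,10,-12,30,0,0,0,0,10,-12,30,0,0,0,0,10,-12,30,0,0,0,0,10,-12,30,0,0,0,0,10,-12,30,0,0,0,0,10,-12,30,0,0,0,0,10,-8,30,0,0,0,0,10,-8,20,0,0,0,0,10,-4,15,0,0,0,0,10,0,0,0,0,0,0]}}

```text
clock: 22.05
tcp_pos: [0.5895, 0.2593, 0.0986]
eef_rot: [-0.001, -0.001, 1.0, 0.0]
force: [-0.1, 0.5, -1.0]
opening: 0.0183
gripper_force: 39.2
```

Emit:
{"fn": "arm_command", "kwargs": {"deltas": [10,-1,-3,12,0,0,0,10,0,0,12,0,0,0,10,0,0,10,0,0,0,10,0,0,8,0,0,0,10,0,0,5,0,0,0,10,0,0,3,0,0,0,10,0,0,2,0,0,0,10,0,0,1,0,0,0,10,0,0,0,0,0,0]}}

```text
clock: 22.95
tcp_pos: [0.5912, 0.2544, 0.0468]
eef_rot: [0.0, -0.0, 1.0, 0.0]
force: [0.3, 0.0, -1.1]
opening: 0.0185
gripper_force: 39.2
```

Emit:
{"fn": "arm_command", "kwargs": {"deltas": [10,0,2,1,0,0,0,10,0,0,1,0,0,0,10,0,0,0.5,0,0,0,10,0,0,0,0,0,0]}}

```text
clock: 23.35
tcp_pos: [0.5911, 0.2565, 0.0443]
eef_rot: [0.0, -0.0, 1.0, 0.0]
force: [-0.1, 0.8, 0.9]
opening: 0.0189
gripper_force: 39.3
```

Emit:
{"fn": "arm_command", "kwargs": {"deltas": [30,0,0,0,0,0,0,45,0,0,0,0,0,0,45,0,0,0,0,0,0,45,0,0,-5,0,0,0,45,0,0,-15,0,0,0,45,0,0,-25,0,0,0,45,0,0,-30,0,0,0,45,0,0,-25,0,0,0]}}

```text
clock: 24.15
tcp_pos: [0.5916, 0.2565, 0.147]
eef_rot: [0.001, -0.0, 1.0, 0.0]
force: [-0.8, 0.7, 0.0]
opening: 0.045
gripper_force: 0.0
```

Emit:
{"fn": "arm_command", "kwargs": {"deltas": [45,2,-15,0,0,0,0,45,5,-35,0,0,0,0,45,5,-35,0,0,0,0,45,5,-35,0,0,0,0,45,5,-35,0,0,0,0,45,5,-35,0,0,0,0,45,5,-35,0,0,0,0,45,5,-35,0,0,0,0,45,5,-35,0,0,0,0,45,6,-35,0,0,0,0,45,6,-35,0,0,0,0,45,6,-35,0,0,0,0,45,6,-35,0,0,0,0,45,6,-35,0,0,0,0,45,6,-35,0,0,0,0,45,6,-35,0,0,0,0,45,6,-35,0,0,0,0,45,6,-35,0,0,0,0,45,5,-35,0,0,0,0,45,3,-29,0,0,0,0]}}

```text
clock: 26.15
tcp_pos: [0.4858, -0.4198, 0.1443]
eef_rot: [-0.0, 0.001, 1.0, -0.0]
force: [0.3, -0.1, -0.7]
opening: 0.0451
gripper_force: 0.0
```

Emit:
{"fn": "arm_command", "kwargs": {"deltas": [45,0,0,10,0,0,0,45,0,0,10,0,0,0]}}

```text
clock: 26.35
tcp_pos: [0.4865, -0.4183, 0.1237]
eef_rot: [0.0, 0.001, 1.0, 0.0]
force: [-0.5, 0.7, 0.1]
opening: 0.0449
gripper_force: 0.0
```

Run:
```python
from h import *
c=cam("side"); f=c["frame"][100:400,160:500]
cv2.imwrite("pics/s2.png",cv2.resize(f,None,fx=2,fy=2))
p,A=blob(c,proj(c,[.591,.2565,.051])[0],12,75); print(p,A,back(c,p,.051))
```

```text
[218.54166667 148.11111111] 36.0 [0.59210241 0.25951432]
```

View pics/s2.png

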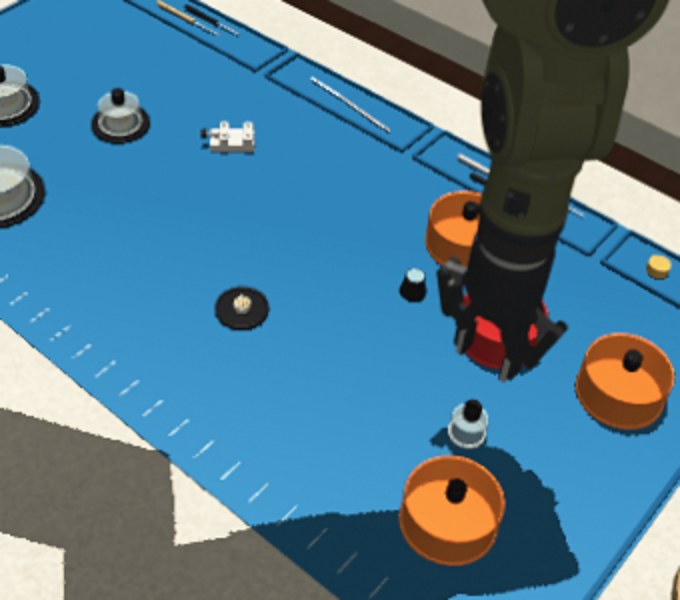

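The small cover stands on its tray at crop (120,115). The tiny cover is at (468,425), with clear space around it.

Emit:
{"fn": "arm_command", "kwargs": {"deltas": [45,-1,0,20,0,0,0,45,0,0,20,0,0,0,45,0,0,20,0,0,0,45,0,0,14,0,0,0,45,0,0,9,0,0,0,45,0,0,6,0,0,0,45,0,0,0,0,0,0,30,0,0,0,0,0,0,10,0,0,0,0,0,0,10,0,0,0,0,0,0,10,0,0,0,0,0,0,10,0,0,0,0,0,0], "newtons": 40}}

```text
clock: 27.6
tcp_pos: [0.4887, -0.4184, 0.036]
eef_rot: [0.001, -0.0, 1.0, -0.001]
force: [0.5, -0.5, 5.6]
opening: 0.0187
gripper_force: 39.4
```

Emit:
{"fn": "arm_command", "kwargs": {"deltas": [10,0,0,-3,0,0,0,10,0,0,-7,0,0,0,10,0,0,-12,0,0,0,10,0,0,-15,0,0,0,10,0,0,-15,0,0,0,10,0,0,-8,0,0,0,10,0,0,0,0,0,0]}}

```text
clock: 28.3
tcp_pos: [0.4893, -0.4187, 0.0974]
eef_rot: [0.001, -0.0, 1.0, -0.001]
force: [0.4, 0.4, -0.2]
opening: 0.0185
gripper_force: 39.1
```

Emit:
{"fn": "arm_command", "kwargs": {"deltas": [10,1,10,0,0,0,0,10,2,20,0,0,0,0,10,3,25,0,0,0,0,10,3,25,0,0,0,0,10,3,25,0,0,0,0,10,3,25,0,0,0,0,10,3,25,0,0,0,0,10,3,25,0,0,0,0,10,3,25,0,0,0,0,10,3,25,0,0,0,0,10,3,25,0,0,0,0,10,3,25,0,0,0,0,10,3,16,0,0,0,0,10,2,8,0,0,0,0,10,0,0,0,0,0,0,10,0,0,0,0,0,0]}}

```text
clock: 29.9
tcp_pos: [0.45, -0.114, 0.0949]
eef_rot: [-0.0, -0.0, 1.0, -0.0]
force: [-0.3, -0.3, 0.3]
opening: 0.0181
gripper_force: 39.1
```

Emit:
{"fn": "arm_command", "kwargs": {"deltas": [10,0,0,12,0,0,0,10,0,0,12,0,0,0,10,0,0,10,0,0,0,10,0,0,8,0,0,0,10,0,0,5,0,0,0,10,0,0,3,0,0,0,10,0,0,2,0,0,0,10,0,0,1,0,0,0,10,0,0,0,0,0,0]}}

```text
clock: 30.8
tcp_pos: [0.4503, -0.1138, 0.0423]
eef_rot: [0.0, -0.0, 1.0, -0.0]
force: [-0.8, -0.5, -0.8]
opening: 0.0182
gripper_force: 39.1
```

Emit:
{"fn": "arm_command", "kwargs": {"deltas": [10,0,0,1,0,0,0,10,0,0,1,0,0,0,10,0,0,0.3,0,0,0,10,0,0,0,0,0,0]}}

```text
clock: 31.2
tcp_pos: [0.4503, -0.1138, 0.04]
eef_rot: [0.0, -0.0, 1.0, -0.0]
force: [-0.4, -1.0, 0.7]
opening: 0.0183
gripper_force: 39.4
```

Emit:
{"fn": "arm_command", "kwargs": {"deltas": [30,0,0,0.3,0,0,0,45,0,0,0,0,0,0,45,0,0,0,0,0,0,45,0,0,-5,0,0,0,45,0,0,-15,0,0,0,45,0,0,-25,0,0,0,45,0,0,-30,0,0,0,45,0,0,-25,0,0,0,45,0,-30,0,0,0,0,45,0,-30,0,0,0,0,45,0,-30,0,0,0,0,45,0,-30,0,0,0,0,45,0,-30,0,0,0,0,45,0,-30,0,0,0,0,45,0,0,0,0,0,0,45,0,0,0,0,0,0]}}

```text
clock: 32.8
tcp_pos: [0.4499, -0.294, 0.1395]
eef_rot: [-0.0, 0.001, 1.0, 0.0]
force: [-0.6, -0.0, 0.1]
opening: 0.0449
gripper_force: 0.0
```

Run:
```python
from h import *
G={"L":(.374,.2655,.063,.063),"M":(.504,.42,.057,.053),"S":(.5905,.257,.051,.043),"T":(.4505,-.114,.045,.033)}
for n in("side","top"):
    c=cam(n)
    for k,(x,y,z,r) in G.items():
        p,A=blob(c,proj(c,[x,y,z])[0],12,75); print(n,k,A,back(c,p,z).round(4)-[x,y])
    f=c["frame"][60:360,60:400]; cv2.imwrite(f"pics/end_{n}.png",cv2.resize(f,None,fx=2,fy=2))
```

```text
side L 46.5 [-0.0008  0.0036]
side M 39.0 [0.0014 0.003 ]
side S 36.0 [0.0016 0.0025]
side T 51.0 [-0.0008  0.0016]
top L 40.0 [-0.0016  0.0022]
top M 41.0 [0.0005 0.0023]
top S 36.5 [0.0009 0.0016]
top T 34.0 [-0.0013  0.0001]
```

View pics/end_side.png

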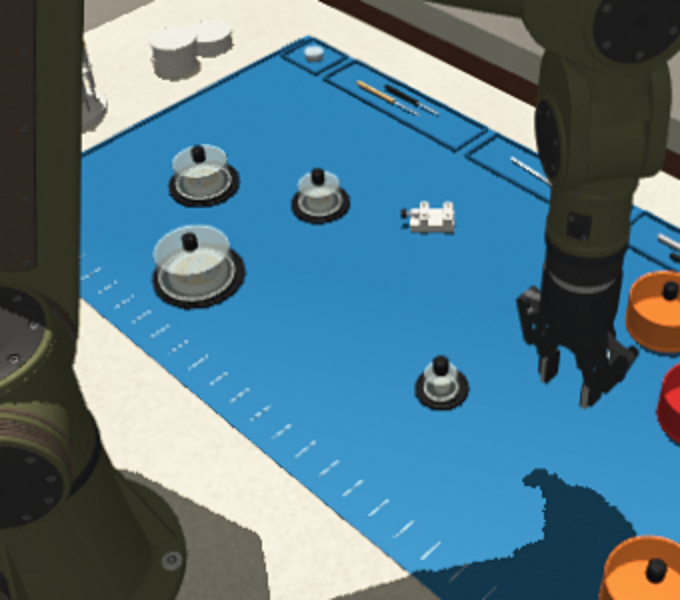

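View pics/end_top.png

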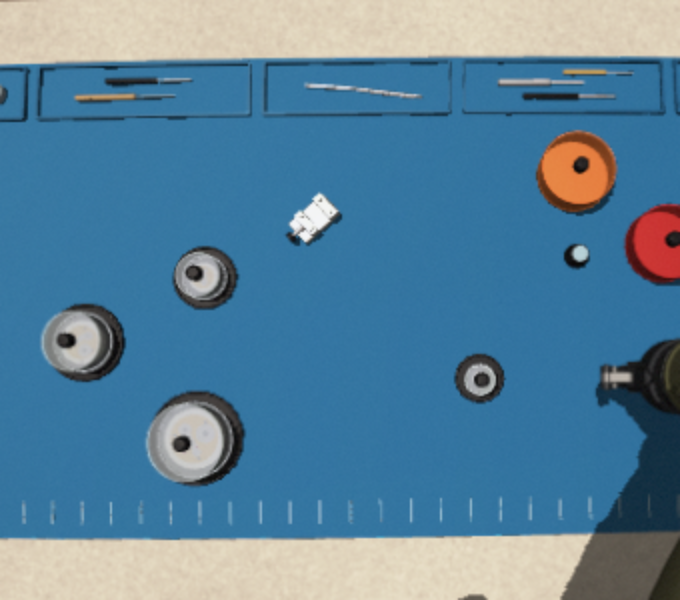

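All four covers stand flat inside their rims: in the top crop, medium (80,342), small (205,277), large (190,440) and tiny (480,380). They are within 4 mm of their tray centres, and the loupe and vice look undisturbed, so I am handing in.

```bash
python3 -c "
from workcell import arm
print(arm.hand_in())"
```

```text
the job is handed in; nothing more can be done
None
```

I handed the job in at about 33 s of the 112 s: all four covers stand on their own trays within about 4 mm of centre by the last camera check, and I never touched the loupe or vice; `hand_in()` returned no verdict.

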